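# Snap back the sprung retaining arm over the measured casting

### The arm

A 6-joint arm with a two-finger parallel gripper is mounted at the origin on the work surface. World frame = base frame: x ahead of the robot, y to its left, z up, the work surface at z = 0. Lengths are in m, angles in rad, forces in N, time in s.
With the tool pointing down it reaches from about 0.325 to 0.85 m from the base axis. Payload 15.5 kg.
Tool frame: the origin (TCP) lies at the very end of the fingers, on their centre line; the grasp point (between the pads) lies 19 mm behind it; z points along the fingers, y is the line along which they close (so a half turn about z gives the same grasp; the last joint's range is limited). The gripper opens to 91 mm and grips with 3 to 60 N. Pads are 32 mm wide; open, the fingers measure 118 mm over their backs; the gripper's body (76 mm by 178 mm) begins 60 mm behind the grasp point.
Start: joints at [1.222, 0.494, 1.345, -0, 1.302, -0.096], TCP at [0.157, 0.605, 0.214] pointing down, gripper open.
Joint ranges: [-2.91, 2.91], [-0.82, 2.16], [0.22, 2.67], [-1.22, 4.37], [0.12, 2.79], [-3.08, 3.08]. Speed limits (rad/s): [1.89, 1.89, 2.57, 3.01, 3.01, 3.01].

### API

Orientations are given as [roll, pitch, yaw] about the fixed x, y, z axes, in that order (R = Rz(yaw) Ry(pitch) Rx(roll)).
In Python, from plant import telemetry, viewer, env gives the robot as it stands.
- The arm moves only by the tool step_arm, never from a script. Its argument "targets" is one flat list of numbers, 6 for each row, row after row: the shift along the tool's x, y, z in units of 40 mm (1.0 is 40 mm), then the turn, a rotation vector about the tool's x, y, z in degrees. A call has 1 to 10 rows; each row is the pose to reach, as a shift and turn from the pose commanded when the call began, along the tool's axes at that moment; what a row does not reach only later rows make up. A row lasts 1/8 s, in which the tool goes at most 62.5 mm and 10.7 degrees, less where a joint would pass 70% of its speed; a pose out of reach is approached as far as the arm can. A call with a gripper value outside its range is refused whole. "grip" is the finger opening in mm, from 0 to 91.2, set as the call begins (left out, the last holds). The fingers move at their own pace and stop on an object; "newtons" is the grip in N (left out, the last holds). Time passes only in rows, so rows that repeat a pose let the fingers close. It gives the time, the measured TCP pose, the force, the opening and the grip force at its end, in the units of the state.
- telemetry.sense(): the state, without advancing time (a new reading comes with each control period).
- viewer.camera(name): name is "side" or "top" or "wrist"; returns (picture, depth): 480x640x3 uint8, red, green, blue; 480x640 float32, m along the optical axis (not along the pixel's ray), 0 where there is no reading.
- viewer.calibration(name): a dict with "intrinsics" (3x3 intrinsics, pixels), "k1" (the pictures are not rectified: a ray, as slopes to the right and down, at radius r is drawn at 1 + k1 r^2 times it, then the intrinsics apply), "rvec" (rotation vector, rad) and "tvec" (3), from world to camera coordinates, as OpenCV has them. Camera axes: x right, y down, z forward; pixel columns grow to the right and rows downward; lengths in m; the calibration is good to about 2 mm. A picture is of the moment at which its call begins: read the wrist's pose just before it. calibration takes no time and is no camera call; for the wrist camera it gives the pose at the moment of the call.
- env.hand_in(): hands the job in; it is judged then, once.
Trained networks look in the newest picture that a camera, given by its name, has taken for a name from the list of things; names that differ only in an ending like _2 or _b are one class to them, and where a whole thing is asked for, a point or a joint stands for the part that bears it (a point fixed in the world has none). Each returns a list of dicts, best first, with "confidence" (0 to 1); they miss things now and then, are a little off and sometimes report something else, mostly with a low value. They report only what shows in the picture. A call takes as long as a camera call. They do not tell look-alikes from the thing itself.
- viewer.recognise(thing, camera): "bbox" ([left, top, right, bottom] in pixels, round what is visible of it).
- viewer.pinpoint(thing, camera): "uv" ([column, row] in pixels: a listed point, or the origin of a listed thing).
The state is a dict: "time_s": time; "joint_positions": joint angles; "joint_vel": joint speeds; "effort": joint torques, N m; "tool_pos": TCP position; "tool_rot": TCP orientation; "wrist_force": force on the tool from outside, world axes, zero at the start; "torque": the same for the moment, N m; "grip_width": opening from 0.0 (shut) to 1.0 (fully open); "grip_force": force on a finger pad.
Only numpy, scipy, OpenCV 4.12 (cv2) and the standard library are available. Lean on these libraries where they do the work, as an engineer would, in place of code of your own. Each camera call takes 0.05 s, during which the arm holds its last target. There are 200 camera calls.

### The job

The casting sitting in one of the two measuring fixtures has been measured and must come out next. Push the sprung retaining arm that leans over that casting back past its over-centre point, so that it snaps fully open against its far stop, without shifting the casting in its nest. Leave the arm of the empty fixture leaning in as it is.

Things in the scene. Friction and masses are not known exactly. Their poses are not given: they have to be found in the camera images.
- held_arm (a joint): Angle (rad) of the sprung 12 mm steel arm on the casting's fixture. 0 (start): leaning 40 deg in over the casting; 0.70: upright; 1.40: snapped open, 40 deg away, on its far stop. Past upright it snaps on by itself within 0.5 s; short of it, back. About 7 N on the crossbar starts it, less nearer upright. Pivot: 45 mm above the table, 80 mm from the casting's centre, on the far side from the robot.
- held_bar (a point): Centre of the black crossbar (60 mm long, 16 mm thick, level) atop that arm, 115 mm from the pivot; 133 mm above the table and 74 mm short of the pivot at the start, 160 mm up when upright. z: along the arm from the pivot; y: along bar and hinge. y cross world-up is the way to push. A rubber pad juts from the arm's casting side, 60 mm from the pivot, to 3 mm over the casting.
- free_arm (a joint): Angle (rad) of the identical arm on the identical empty fixture; same values; starts at 0 and is to stay there. The fixtures (aluminium plates 225 x 130 x 15 mm, fixed to the table) stand left and right of the robot's centre line, either way round, centres 0.3 to 0.5 m apart in y, each turned up to 35 deg; only the casting tells them apart.
- casting: Grey cast pump housing, 1.1 kg, loose on two rails between pins: block 110 x 85 x 48 mm with a boss 56 mm across, 14 mm high on top. Origin: centre of its underside, 20 mm above the table, so block top at 68 and boss top at 82 mm. x points to the arm's pivot, z up. Nothing else of the fixture but the arm is higher; above the casting, on the robot's side of the crossbar, is free space.
Mind the look-alikes: they are no part of the job. What is shaped like the casting but green or pink is not meant.

How it is judged:
At the end, for the whole second after the job is handed in: The arm over the casting rests within 10 degrees of its far stop, the other arm is still within 10 degrees of where it was, and the casting still sits in its nest, within 15 mm of where it was and level (6 degrees) (value of joint held_arm above 1.22 rad and velocity of joint held_arm between -0.2 and 0.2 rad/s and value of joint free_arm below 0.17 rad and distance of casting from where it was at the start of the episode below 0.015 m and angle between casting's own z axis and vertical below 0.1 rad); the robot touches nothing.
It fails at once if the arm of the empty fixture is pushed past its over-centre point (value of joint free_arm above 0.7 rad).
It fails at once if the casting is shifted by more than 15 mm (distance of casting from where it was at the start of the episode above 0.015 m).
It also fails if it takes over 27 s, if anything falls off the work surface, if the arm or the gripper's body presses on something with over 40 N, if the wrist force passes 120 N, or if a joint passes its speed limit or range.

## Working session

There is one attempt and no reset: what is moved stays moved. The work goes in short steps, Python scripts to look and compute and a tool call to move; the robot and the scene stay as the last step left them, time stands still between calls to the robot, and variables do not carry over. Pictures are saved under pics/ and viewed, at most 10 in all, crops included, and the job is handed in when it is done.

Besides the shell and the picture viewer there is one more tool, called in YAML: its name, and indented under it one key for each argument. step_arm: Moves the arm, as the interface text tells. Its arguments: {"type":"object","properties":{"targets":{"type":"array","items":{"type":"number"}},"grip":{"type":"number"},"newtons":{"type":"number"}},"required":["targets"]}

```bash
mkdir -p pics; cat > h.py <<'E'
import numpy as np, cv2
from plant import telemetry, viewer, env
def ray(c,uv):
    K=np.array(c["intrinsics"]);d=np.array([c["k1"],0,0,0,0.])
    x,y=(uv[0]-K[0,2])/K[0,0],(uv[1]-K[1,2])/K[1,1]
    rd=np.hypot(x,y); r=rd
    for _ in range(20): r=rd/(1+c["k1"]*r*r)
    s=r/rd if rd else 1
    return np.array([x*s,y*s,1.])
def world(c,uv,depth):
    R=cv2.Rodrigues(np.array(c["rvec"],float))[0]
    return R.T@(ray(c,uv)*depth-np.array(c["tvec"]).ravel())
def atz(c,uv,z):
    R=cv2.Rodrigues(np.array(c["rvec"],float))[0];o=-R.T@np.array(c["tvec"]).ravel()
    d=R.T@ray(c,uv);return o+d*(z-o[2])/d[2]
E
python3 - <<'E'
from h import *
for n in("top","side"):
    p,d=viewer.camera(n);cv2.imwrite(f"pics/{n}1.png",p[:,:,::-1]);np.save(f"pics/{n}1.npy",d)
    c=viewer.calibration(n)
    for t in("casting","held_bar"):
        for r in viewer.pinpoint(t,n):
            print(n,t,r,atz(c,r["uv"],.02 if t=="casting" else .133).round(3))
        for r in viewer.recognise(t,n): print(n,t,r)
print(telemetry.sense())
E
```

```text
top casting {'uv': [332.7, 305.9], 'confidence': 0.8} [ 0.456 -0.054  0.02 ]
top casting {'uv': [417.7, 299.7], 'confidence': 0.79} [ 0.464 -0.239  0.02 ]
top casting {'bbox': [445.0, 178.1, 484.0, 235.6], 'confidence': 0.97}
top casting {'bbox': [395.7, 273.7, 440.9, 326.2], 'confidence': 0.65}
top casting {'bbox': [311.3, 285.0, 362.3, 325.5], 'confidence': 0.63}
top held_bar {'uv': [425.1, 291.1], 'confidence': 0.92} [ 0.474 -0.235  0.133]
top held_bar {'bbox': [409.7, 260.2, 441.2, 300.0], 'confidence': 0.82}
side casting {'uv': [286.9, 350.0], 'confidence': 0.97} [ 0.462 -0.235  0.02 ]
side casting {'uv': [442.5, 391.5], 'confidence': 0.96} [ 0.66  -0.375  0.02 ]
side casting {'uv': [263.5, 291.5], 'confidence': 0.95} [ 0.452 -0.08   0.02 ]
side casting {'bbox': [238.4, 258.3, 287.3, 314.9], 'confidence': 0.89}
side casting {'bbox': [247.0, 312.9, 326.6, 374.5], 'confidence': 0.82}
side casting {'bbox': [401.8, 345.0, 485.6, 415.4], 'confidence': 0.65}
side held_bar {'uv': [288.6, 289.3], 'confidence': 0.62} [ 0.469 -0.229  0.133]
side held_bar {'bbox': [279.0, 275.7, 335.7, 329.8], 'confidence': 0.78}
{'time_s': 0.5, 'joint_positions': array([ 1.22149226e+00,  4.93625885e-01,  1.34552629e+00, -5.41247030e-06,
        1.30250024e+00, -9.54611645e-02]), 'joint_vel': array([-1.73921321e-03, -8.92033985e-04,  7.14094789e-04,  3.58846476e-05,
        6.13846117e-04, -6.39594167e-04]), 'effort': array([ 1.03565944e-03, -8.78091860e+01, -3.82017910e+01,  7.08699063e-02,
        4.48373286e-02, -6.23939241e-05]), 'tool_pos': array([0.15692347, 0.60496372, 0.21388994]), 'tool_rot': array([-3.14153267e+00, -5.00889786e-07,  2.88775119e+00]), 'wrist_force': array([-0.05871937,  0.60554585, -0.60993486]), 'torque': array([-0.0188612 ,  0.05753474, -0.03575418]), 'grip_force': 0.0, 'grip_width': 1.0007436460594898}
```

View pics/top1.png

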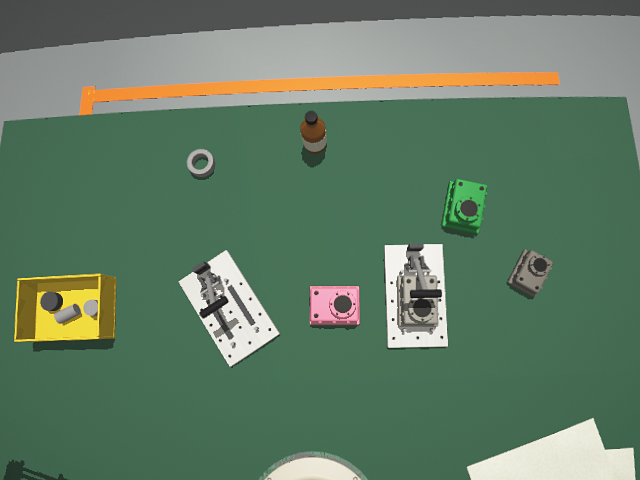

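```bash
python3 -c "
import cv2
a=cv2.imread('pics/top1.png')[240:350,290:470];cv2.imwrite('pics/c1.png',cv2.resize(a,(800,489),interpolation=cv2.INTER_CUBIC))"
```

```text
(no output)
```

View pics/c1.png

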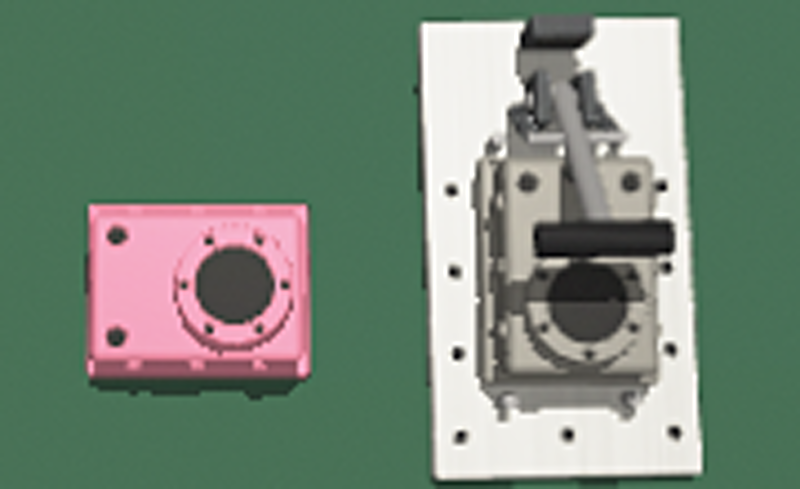

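View pics/side1.png

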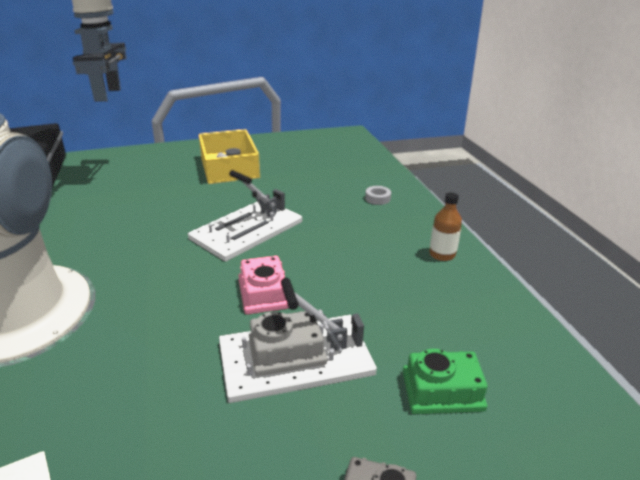

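The casting is the grey one in the right-hand fixture, at top (418,300) and side (287,350). Its bar is at top (426,293). The pink one (335,306) and green one (465,207) are look-alikes, and the small grey one (530,272) is on the bare table, not in a fixture. The left fixture (228,307) is empty. The crop confirms this. Next I'll measure the bar.

```bash
python3 - <<'E'
from h import *
p=cv2.imread("pics/top1.png");d=np.load("pics/top1.npy");c=viewer.calibration("top")
P=[];F=[]
for v in range(235,355):
    for u in range(375,460):
        if d[v,u]<=0: continue
        w=world(c,(u+0,v+0),d[v,u])
        if p[v,u].max()<60 and w[2]>.115: P.append(w)
        if p[v,u].min()>190 and w[2]<.03: F.append((w[0],w[1]))
P=np.array(P);print(len(P),P.mean(0),P.min(0),P.max(0))
m=P[:,:2].mean(0);e,V=np.linalg.eigh(np.cov(P[:,:2].T));y=V[:,1];print("bar dir",y,np.ptp((P[:,:2]-m)@y),np.ptp((P[:,:2]-m)@V[:,0]))
r=cv2.minAreaRect(np.float32(F));print("plate",r)
c2=cv2.boxPoints(r);print(c2.round(3))
E
```

```text
233 [ 0.46867279 -0.23380849  0.13966505] [ 0.46166917 -0.26302361  0.13151351] [ 0.47609027 -0.20543084  0.14435689]
bar dir [0.00520281 0.99998647] 0.05755228235980621 0.01422405099045986
plate ((0.4765840470790863, -0.2364635467529297), (0.13135285675525665, 0.22477035224437714), 89.30104064941406)
[[ 0.363 -0.301]
 [ 0.588 -0.304]
 [ 0.59  -0.172]
 [ 0.365 -0.169]]
```

step_arm:
  targets: [-8.4,-8.3,0,0,0,-14,-8.4,-8.3,0,0,0,-14,-8.4,-8.3,0,0,0,-14,-8.4,-8.3,0,0,0,-14,-8.4,-8.3,0,0,0,-14,-8.4,-8.3,0,0,0,-14,-8.4,-8.3,0,0,0,-14,-8.4,-8.3,0,0,0,-14,-8.4,-8.3,0,0,0,-14,-8.4,-8.3,0,0,0,-14]
  grip: 0

```text
time_s: 1.75
tool_pos: [0.3985, 0.1996, 0.214]
tool_rot: [3.141, -0.0, 3.132]
wrist_force: [0.2, -0.4, -0.7]
grip_width: 0.007
grip_force: 0.0
```

step_arm:
  targets: [-0.2,-10.85,0,0,0,0,-0.2,-10.85,0,0,0,0,-0.2,-10.85,0,0,0,0,-0.2,-10.85,0,0,0,0,-0.2,-10.85,0,0,0,0,-0.2,-10.85,0,0,0,0,-0.2,-10.85,0,0,0,0,-0.2,-10.85,0,0,0,0,-0.2,-10.85,0,0,0,0,-0.2,-10.85,0,0,0,0]

```text
time_s: 3.0
tool_pos: [0.4029, -0.2332, 0.2139]
tool_rot: [3.141, -0.0, 3.134]
wrist_force: [0.2, 0.1, -0.6]
grip_width: 0.003
grip_force: 0.0
```

step_arm:
  targets: [0,0,1.1,0,0,0,0,0,2.2,0,0,0,0,0,2.2,0,0,0]

```text
time_s: 3.38
tool_pos: [0.4014, -0.2326, 0.1243]
tool_rot: [3.138, -0.004, 3.134]
wrist_force: [-0.0, -0.0, 0.9]
grip_width: 0.011
grip_force: 0.0
```

```bash
python3 - <<'E'
from h import *
p,d=viewer.camera("side");a=p[200:420,180:400,::-1];cv2.imwrite("pics/s2.png",cv2.resize(a,(600,600),interpolation=cv2.INTER_CUBIC))
s=telemetry.sense();print(s["time_s"],s["tool_pos"],s["wrist_force"])
E
```

```text
3.425 [ 0.40241854 -0.23353055  0.1259351 ] [-0.92364768 -0.24039526  1.34184901]
```

View pics/s2.png

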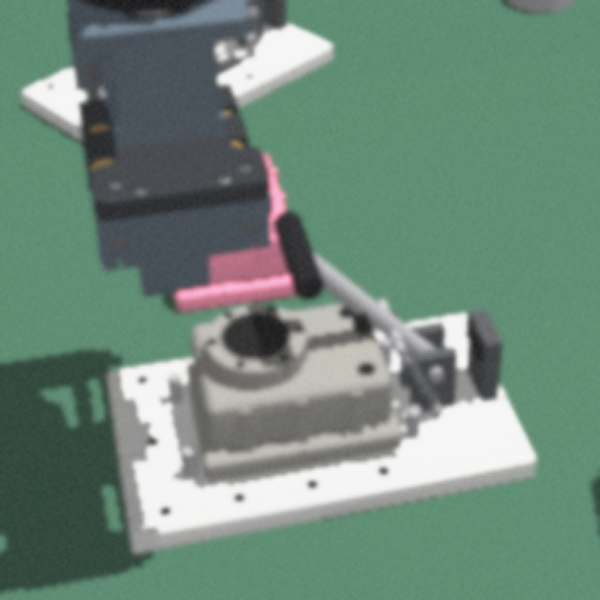

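The gripper stands clear on the robot side of the bar, with the bar in the crop at (298,255) and the finger tip at about (180,290). I'll push along the bar's arc in two calls.

step_arm:
  targets: [-0.5,0,0,0,0,0,-0.9,0,0,0,0,0,-1.1,0,0,0,0,0,-1.25,0,-0.08,0,0,0,-1.4,0,-0.16,0,0,0,-1.6,0,-0.23,0,0,0,-1.8,0,-0.3,0,0,0]

```text
time_s: 4.3
tool_pos: [0.4747, -0.2352, 0.1391]
tool_rot: [-3.141, -0.001, 3.133]
wrist_force: [-4.9, -1.1, 3.2]
grip_width: 0.006
grip_force: 2.5
```

step_arm:
  targets: [-0.2,0,-0.06,0,0,0,-0.4,0,-0.1,0,0,0,-0.6,0,-0.14,0,0,0,-0.8,0,-0.16,0,0,0,-1.0,0,-0.18,0,0,0,-1.2,0,-0.18,0,0,0,-1.4,0,-0.18,0,0,0,-1.5,0,-0.18,0,0,0]

```text
time_s: 5.3
tool_pos: [0.5353, -0.236, 0.145]
tool_rot: [-3.142, 0.0, 3.132]
wrist_force: [-1.3, -0.1, -0.4]
grip_width: 0.005
grip_force: 0.0
```

```bash
python3 - <<'E'
from h import *
p,d=viewer.camera("side");a=p[200:420,180:400,::-1];cv2.imwrite("pics/s3.png",cv2.resize(a,(600,600),interpolation=cv2.INTER_CUBIC))
s=telemetry.sense();print(s["time_s"],s["tool_pos"],s["wrist_force"])
E
```

```text
5.35 [ 0.53547959 -0.2360909   0.14502251] [-0.36966708  0.59407564  0.36477767]
```

View pics/s3.png

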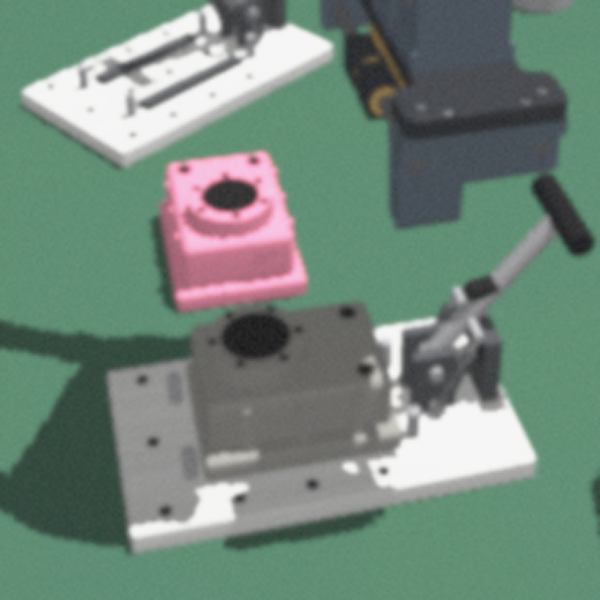

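The arm has snapped open: the bar is now at (562,213) in the crop, away from the gripper, and the casting hasn't moved. I'll back the gripper off upwards and let the arm settle.

step_arm:
  targets: [0.8,0,-0.5,0,0,0,1.5,0,-1.5,0,0,0,1.5,0,-2.5,0,0,0,1.5,0,-2.5,0,0,0,1.5,0,-2.5,0,0,0,1.5,0,-2.5,0,0,0]

```text
time_s: 6.1
tool_pos: [0.4743, -0.2351, 0.244]
tool_rot: [3.141, -0.002, 3.132]
wrist_force: [-0.1, -0.7, 0.2]
grip_width: 0.006
grip_force: 0.0
```

```bash
python3 - <<'E'
from h import *
p,d=viewer.camera("side");cv2.imwrite("pics/s4.png",p[:,:,::-1])
c=viewer.calibration("side")
for t,z in(("casting",.02),("held_bar",.133)):
    for r in viewer.pinpoint(t,"side"): print(t,r,atz(c,r["uv"],z).round(3))
E
```

```text
casting {'uv': [260.7, 295.5], 'confidence': 0.79} [ 0.445 -0.09   0.02 ]
casting {'uv': [286.9, 351.1], 'confidence': 0.7} [ 0.461 -0.238  0.02 ]
held_bar {'uv': [386.7, 275.6], 'confidence': 0.89} [ 0.619 -0.232  0.133]
```

View pics/s4.png

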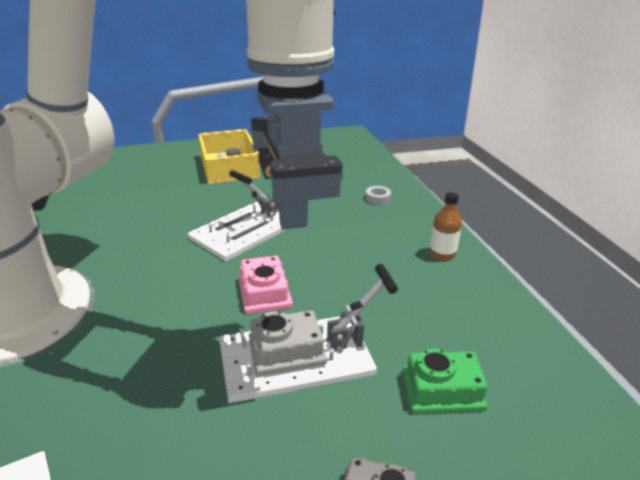

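The held arm is open, with its bar at (387,276), x = 0.619, which matches the far stop. The casting is in place at (287,351), the free arm still leans in at (240,178), and the gripper is clear.

```bash
python3 -c "
from plant import env
print(env.hand_in())"
```

```text
the job is handed in; nothing more can be done
None
```

I pushed the retaining arm over the casting past its over-centre point and it snapped open to its far stop; the casting and the empty fixture's arm look unmoved in the final picture, and the job is handed in (no verdict was returned).

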